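# Seat the setting plate on its three-ball base and close the keeper

## Robot

A 6-joint arm with a two-finger parallel gripper is mounted at the origin on the work surface. World frame = base frame: x ahead of the robot, y to its left, z up, the work surface at z = 0. Lengths are in m, angles in rad, forces in N, time in s.
With the tool pointing down it reaches from about 0.25 to 0.775 m from the base axis. Payload 4 kg.
Tool frame: the origin (TCP) lies midway between the tips of the shut fingers; the grasp point (between the pads) lies 19 mm behind it (manip.tcp_to_grasp is the distance from the TCP to the grasp point, in m); x points along the fingers, y is the direction in which the jaws open and shut, and the axes are right-handed (so a half turn about x gives the same grasp; the last joint's range is limited). The gripper opens to 94 mm and grips with 3 to 60 N. Pads are 16 mm wide; open, the fingers measure 119 mm over their backs; the gripper's body (75 mm by 177 mm) begins 78 mm behind the grasp point.
Start: joints at [1.16, 0.087, 1.371, -0, 1.684, -0.103], TCP at [0.167, 0.524, 0.206] pointing down, gripper open.
Joint ranges: [-3.1, 3.1], [-0.76, 2.03], [0.27, 2.55], [-1.08, 4.22], [0.17, 2.65], [-2.57, 2.57]. Speed limits (rad/s): [2.79, 2.79, 3.14, 3.14, 3.14, 3.14].

## Interface

Orientations are given as a unit quaternion [x, y, z, w].
In Python, from workcell import manip gives the robot as it stands. The module is installed in compiled form; this text tells all that it offers.
- The arm moves only by the tool jog_arm, never from a script. Its argument "commands" is a list of rows, each a list of 5 numbers: the shift along the tool's x, y, z in units of 3 cm (1.0 is 3 cm), then the turn about the tool's x in units of 0.1 rad (1.0 is 0.1 rad), then the opening, from 0 (shut) to 1 (fully open). In form: [[tx, ty, tz, roll, gripper], ...]. A call has 1 to 12 rows; each row shifts and turns the commanded pose from where the row before left it, along the tool's axes as they then stand; what a row does not reach is not made up. A row lasts 1/12 s, in which the tool goes at most 41.7 mm and 7.16 degrees, less where a joint would pass 70% of its speed; a pose out of reach is approached as far as the arm can. A call with a number of a shift or a turn outside -1 to 1 is refused whole. A call with a gripper value outside its range is refused whole. The fingers move at their own pace and stop on an object; "squeeze" is the grip in N (left out, the last holds). Time passes only in rows, so rows that do not move let the fingers close. It gives the time, the measured TCP pose, the force and the opening at its end, in the units of the state.
- manip.get_state(): the state, without advancing time (a new reading comes with each control period).
- manip.capture(name): name is "scene" or "side" or "wrist"; returns (picture, depth): 400x640x3 uint8, blue, green, red; 400x640 float32, m along the optical axis (not along the pixel's ray), 0 where there is no reading.
- manip.camera_info(name): a dict with "fov_y" (degrees; the focal length in pixels is half the picture's height over the tangent of half this angle, whatever the lens; pixels are square), "cx", "cy" (the principal point, pixels), "R" (3x3) and "t" (3): a world point X has camera coordinates R X + t; the wrist camera has in their place "T_tool_cam" (4x4, takes a point from camera to tool coordinates, whose origin is the TCP and whose axes are the tool frame's). Camera axes: x right, y down, z forward; pixel columns grow to the right and rows downward; lengths in m; the calibration is good to about 2 mm. A picture is of the moment at which its call begins: read the wrist's pose just before it. camera_info takes no time and is no camera call.
- manip.job_done(): hands the job in, once; it reports no verdict.
Trained networks look in the newest picture that a camera, given by its name, has taken for a name from the list of things; names that differ only in an ending like _2 or _b are one class to them, and where a whole thing is asked for, a point or a joint stands for the part that bears it (a point fixed in the world has none). Each returns a list of dicts, best first, with "score" (0 to 1); they miss things now and then, are a little off and sometimes report something else, mostly with a low value. They report only what shows in the picture. A call takes as long as a camera call. They do not tell look-alikes from the thing itself.
- manip.spot_in(camera, thing): "box" ([centre column, centre row, width, height] in pixels, round what is visible of it).
- manip.mark_of(camera, thing): "location" ([column, row] in pixels: a listed point, or the origin of a listed thing).
The state is a dict: "time": time; "qpos": joint angles; "qvel": joint speeds; "effort": joint torques, N m; "ee_pos": TCP position; "eef_rot": TCP orientation; "wrist_force": force on the tool from outside, world axes, zero at the start; "wrist_torque": the same for the moment, N m; "finger_gap": finger opening in m.
Only numpy, scipy, OpenCV 4.12 (cv2) and the standard library are available. Lean on these libraries where they do the work, as an engineer would, in place of code of your own. Each camera call takes 0.05 s, during which the arm holds its last target. There are 200 camera calls.

## Task

Lift the T-shaped setting plate out of its foam case by its wooden handle and set it down gently, without dropping it, on the steel base, so that its three ball feet settle fully home: one in the cone, one between the two groove pins, and the foot under the stem on the flat pad. Let go of the plate, then swing the keeper arm across its stem until it stops, and leave the jar, the steel block and the hammer where they are.

Things in the scene. Friction and masses are not known exactly. Their poses are not given: they have to be found in the camera images.
- plate_handle (a point): Centre of the setting plate's upright wooden handle: 44 mm long (its x), 16 mm wide (y), 50 mm tall, on the plate's top. Axes: the plate's, +x along the T's stem, z up. The loose aluminium T, 8 mm thick: crossbar x -44 to -8, y -50 to 50 mm; stem 36 mm wide, on to x = 68 mm. Plate top 25 mm below this point, ball feet's bottoms 46 mm below. About 0.35 kg, balanced.
- foot_cone (a point): Centre of the 16 mm steel ball under one end of the plate's crossbar, the end that lies at the plate's +y: 26 mm back (-x), 38 mm to +y and 38 mm below the handle centre. It belongs in the cone.
- foot_groove (a point): Centre of the 16 mm ball under the other end of the crossbar: -26 mm in x, -38 mm in y, 38 mm below the handle centre. It belongs between the groove pins.
- foot_flat (a point): Centre of the 16 mm ball under the stem: +54 mm in x, 0 in y, 38 mm below the handle centre. It belongs on the flat pad.
- case: Fixed wooden case, 152 (x) x 136 (y) x 26 mm, filled with firm grey foam up to its rim; origin on the bench under its centre. The plate stands on its balls in a T-shaped cutout 18 mm deep, with 3 mm of play around it, stem along the case's +x, handle 12 mm to -x of the case's centre, plate top 3 mm above the foam. It must rise 20 mm to be clear.
- base: Fixed dark steel slab, 160 (x) x 130 (y) x 12 mm, with the three seats and the keeper's post on top; origin on the bench, 8 mm to -x of the slab's centre. When the plate is seated, its handle centre is straight above this origin, 63 mm above the bench, and its axes are parallel to the base's (stem along +x).
- seat_cone (a point): Where the ball's centre lies when home in the cone: a round steel cup, 30 mm outside, 22 mm mouth, with 80 degree cone, rim 0.7 mm above this point. Base frame: x -26, y +38, z 24.9 mm. Polished; a ball let down a few mm off centre slides home.
- seat_groove (a point): Where the ball's centre lies when home in the groove made by two parallel 8 mm steel pins that run along the base's y (pin axes 9 mm either side in x, 34 mm long). Base frame: x -26, y -38, z 24.9 mm.
- seat_flat (a point): Where the ball's centre lies when resting on the round flat pad (28 mm across, its top 8 mm below this point). Base frame: x +54, y 0, z 24.9 mm.
- keeper (a joint): Angle of the flat aluminium keeper arm on its upright post: 0 closed (at its stop, across the plate's stem, pointing to the base's -y), growing as it swings open towards the base's +x, anticlockwise from above, up to 1.6 rad. Starts open, stays where left (about 1 N at the knob moves it). Arm 14 mm wide, 6 mm thick, underside 42 mm above the bench, 4 mm over the seated plate.
- keeper_knob (a point): Grip point on the black upright round knob (14 mm diameter, 40 mm tall) at the keeper arm's free end, 78 mm from the pivot; the point is 24 mm above the arm's top and 16 mm below the knob's top, 72 mm above the bench.
- keeper_hinge (a point): Point on the keeper's upright pivot axis, at the height of the knob's grip point. Base frame: x +56, y +48 mm. With the keeper closed the knob stands at base x +56, y -30 mm.
- jar_mid (a point): Centre of a small amber glass jar with a brass cap, 44 mm across, 55 mm tall. Bystander, not to be moved.
- block_mid (a point): Centre of a square steel bench block, 64 x 64 x 22 mm. Bystander, not to be moved.
- hammer_mid (a point): Middle of a small hammer, 220 mm long, lying on the bench along its x. Bystander, not to be moved.
Mind the look-alikes: they are no part of the job. There is more than one size of the part that bears plate_handle; the job needs the largest.

How it is judged:
By the outcome, as a careful person would: the job done as asked, in the order asked, and still so for the second after the job is handed in, with the robot touching nothing.
It also fails if it takes over 51 s, if anything falls off the work surface, if the arm or the gripper's body presses on something with over 40 N, if the wrist force passes 120 N, or if a joint passes its speed limit or range.

## Working session

There is one attempt and no reset: what is moved stays moved. The work goes in short steps, Python scripts to look and compute and a tool call to move; the robot and the scene stay as the last step left them, time stands still between calls to the robot, and variables do not carry over. Pictures are saved under pics/ and viewed, about 8 in all and at most 12, crops included, and the job is handed in when it is done.

Besides the shell and the picture viewer there is one more tool, called after "Request:" as name(argument=value, ...), one argument or row to a line, values as JSON. jog_arm: Moves the arm, as the interface text tells. Its arguments: {"type":"object","properties":{"commands":{"type":"array","items":{"type":"array","items":{"type":"number","minimum":-1,"maximum":1}}},"squeeze":{"type":"number"}},"required":["commands"]}

```bash
mkdir -p pics; cat > h.py <<'E'
import numpy as np, cv2
from workcell import manip
from scipy.spatial.transform import Rotation as Ro
def cam(name,st=None):
    i=manip.camera_info(name); f=200/np.tan(np.radians(i["fov_y"])/2)
    if name=="wrist":
        T=np.eye(4);T[:3,:3]=Ro.from_quat(st["eef_rot"]).as_matrix();T[:3,3]=st["ee_pos"]
        M=T@np.array(i["T_tool_cam"]); R=M[:3,:3].T; t=-R@M[:3,3]
    else: R=np.array(i["R"]);t=np.array(i["t"])
    return f,i["cx"],i["cy"],R,t
def px2w(c,u,v,d=None,z=None):
    f,cx,cy,R,t=c; r=np.array([(u-cx)/f,(v-cy)/f,1.]); o=-R.T@t; w=R.T@r
    return o+w*(d if d is not None else (z-o[2])/w[2])
def w2px(c,X):
    f,cx,cy,R,t=c; p=R@np.array(X)+t; return np.array([f*p[0]/p[2]+cx,f*p[1]/p[2]+cy])
def cloud(c,dep):
    f,cx,cy,R,t=c; v,u=np.mgrid[0:400,0:640]
    P=np.stack([(u-cx)/f*dep,(v-cy)/f*dep,dep],-1)
    return (P-t)@R
E
python3 - <<'E'
from h import *
st=manip.get_state(); print(st)
for n in("scene","side","wrist"):
    p,d=manip.capture(n); cv2.imwrite(f"pics/{n}0.png",p); np.save(f"{n}0.npy",d)
    c=cam(n,st); print(n,"origin",(-c[3].T@c[4]).round(3))
    hz=dict(plate_handle=.06,base=0,case=0,keeper_knob=.072,keeper_hinge=.072,foot_cone=0.025,seat_cone=.025,seat_groove=.025,seat_flat=.025,jar_mid=.027,block_mid=.011,hammer_mid=.01)
    for k,z in hz.items():
        for r in manip.mark_of(n,k)[:4]:
            print(k,round(r["score"],2),np.round(r["location"]),px2w(c,*r["location"],z=z).round(3))
print(manip.get_state()["time"])
a=[cv2.imread(f"pics/{n}0.png") for n in("scene","side")]
E
```

```text
{'time': 0.0, 'qpos': array([ 1.15988889e+00,  8.79505842e-02,  1.37221415e+00,  2.09078947e-05,
        1.68360289e+00, -1.03122961e-01]), 'qvel': array([ 0.00197754, -0.00032698, -0.00047869, -0.00153889, -0.0021308 ,
       -0.00021919]), 'effort': array([ 1.74517500e-03, -3.40179849e+01, -3.02420890e+01,  7.16973608e-02,
        3.32113460e-02, -1.75908767e-04]), 'ee_pos': array([0.16641495, 0.52365541, 0.20432694]), 'eef_rot': array([ 0.10764651,  0.69895244, -0.1091302 ,  0.69854729]), 'wrist_force': array([ 0.17066346,  0.5529428 , -0.43500701]), 'wrist_torque': array([ 0.02280204, -0.01143207,  0.04971214]), 'finger_gap': 0.09399897251433625}
scene origin [1.222 0.56  0.987]
plate_handle 0.75 [303. 178.] [ 0.499 -0.151  0.06 ]
plate_handle 0.71 [329. 157.] [ 0.368 -0.153  0.06 ]
plate_handle 0.66 [267. 163.] [ 0.521 -0.289  0.06 ]
plate_handle 0.3 [299. 193.] [ 0.557 -0.112  0.06 ]
base 0.76 [369. 241.] [0.528 0.14  0.   ]
case 0.86 [300. 192.] [ 0.507 -0.157  0.   ]
case 0.2 [383. 239.] [0.496 0.164 0.   ]
case 0.16 [340. 242.] [0.587 0.076 0.   ]
keeper_knob 0.63 [339. 244.
[... 1106 characters left out ...]
[0.58  0.158 0.072]
keeper_hinge 0.47 [329. 121.] [0.594 0.35  0.072]
keeper_hinge 0.38 [336. 339.] [ 0.505 -0.469  0.072]
keeper_hinge 0.34 [322. 246.] [ 0.502 -0.213  0.072]
foot_cone 0.82 [317. 288.] [ 0.479 -0.309  0.025]
foot_cone 0.81 [272. 261.] [ 0.363 -0.211  0.025]
foot_cone 0.6 [305. 236.] [ 0.461 -0.136  0.025]
seat_cone 0.66 [312. 165.] [0.51  0.167 0.025]
seat_groove 0.69 [304. 250.] [ 0.456 -0.187  0.025]
seat_groove 0.59 [309. 178.] [0.494 0.102 0.025]
seat_flat 0.57 [332. 173.] [0.576 0.117 0.025]
jar_mid 0.82 [388. 189.] [0.746 0.017 0.027]
block_mid 0.77 [330. 124.] [0.608 0.416 0.011]
hammer_mid 0.62 [334. 336.] [ 0.506 -0.437  0.01 ]
wrist origin [0.093 0.549 0.384]
1.95
```

View pics/scene0.png

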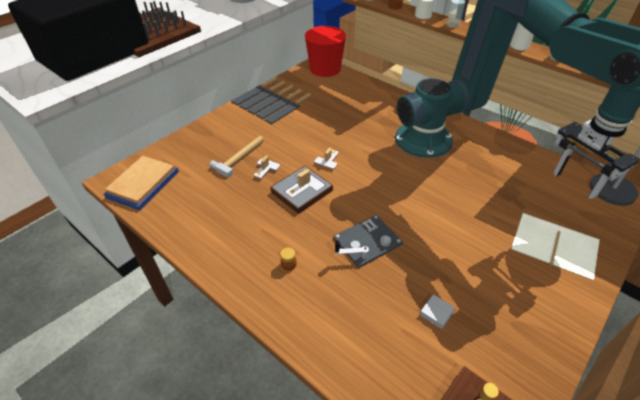

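View pics/side0.png

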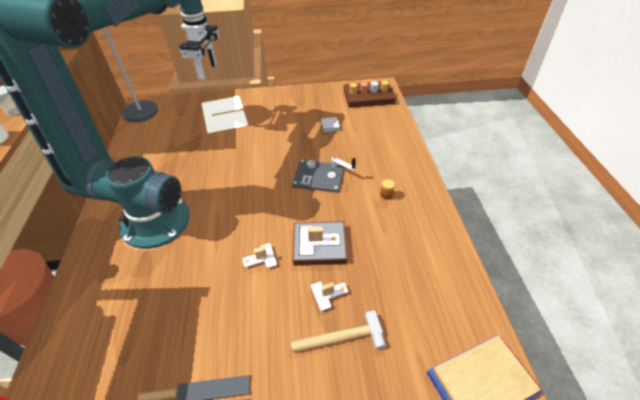

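The T in the case is near (0.50, -0.155) and the base near (0.52, 0.135). I'll move over the case for a close wrist view.

```bash
cat >> h.py <<'E'
def go(p,yaw=None):
    """tool-frame shift (units) to world TCP p; yaw = wanted jaw (tool y) direction, mod pi"""
    st=manip.get_state(); R=Ro.from_quat(st["eef_rot"]).as_matrix()
    print("t",round(st["time"],2),"tcp",st["ee_pos"].round(4),"toolx",R[:,0].round(3),"jaw yaw",np.arctan2(R[1,1],R[0,1]).round(3),"z",R[:,2].round(3),"q",st["qpos"].round(2),"gap",round(st["finger_gap"],4),"F",st["wrist_force"].round(1))
    if p is not None: print("shift units",(R.T@(np.array(p)-st["ee_pos"])/.03).round(3))
    if yaw is not None:
        d=(yaw-np.arctan2(R[1,1],R[0,1])+np.pi/2)%np.pi-np.pi/2; print("roll units (sign: +roll about down = -yaw)",round(-d/.1,3))
    return st
E
python3 - <<'E'
from h import *
st=go([.5,-.155,.25],np.pi/2)
print(np.array(manip.camera_info("wrist")["T_tool_cam"]).round(3), manip.camera_info("wrist")["fov_y"])
E
```

```text
t 1.95 tcp [0.1666 0.5242 0.2055] toolx [ 0.  0. -1.] jaw yaw 1.263 z [ 0.953 -0.303 -0.   ] q [ 1.16  0.09  1.37  0.    1.68 -0.1 ] gap 0.094 F [-0.2 -1.5 -0.3]
shift units [ -1.485 -18.208  17.449]
roll units (sign: +roll about down = -yaw) -3.078
[[ 0.    -0.264  0.965 -0.179]
 [ 1.     0.001  0.     0.002]
 [-0.001  0.965  0.264 -0.077]
 [ 0.     0.     0.     1.   ]] 68.35101914956843
```

Request:
jog_arm(
  commands=[
    [-0.1,-0.9,0.95,0,1],
    [-0.1,-0.95,0.95,0,1],
    [-0.1,-0.95,0.95,0,1],
    [-0.1,-0.95,0.95,0,1],
    [-0.1,-0.95,0.95,0,1],
    [-0.1,-0.95,0.95,0,1],
    [-0.1,-0.95,0.95,0,1],
    [-0.1,-0.95,0.95,0,1],
    [-0.1,-0.95,0.95,0,1],
    [-0.1,-0.95,0.95,0,1],
    [-0.1,-0.95,0.95,0,1],
    [-0.1,-0.95,0.95,0,1],
  ],
)

```text
time: 2.95
ee_pos: [0.3898, 0.0942, 0.242]
eef_rot: [0.109, 0.698, -0.108, 0.699]
wrist_force: [-0.5, 0.8, -0.0]
finger_gap: 0.0938
```

Request:
jog_arm(
  commands=[
    [-0.1,-0.95,0.95,0,1],
    [-0.1,-0.95,0.95,0,1],
    [-0.1,-0.4,0.95,0,1],
    [0,0,0,-1,1],
    [0,0,0,-1,1],
    [0,0,0,-1,1],
    [0,0,0,0,1],
    [0,0,0,0,1],
  ],
)

```text
time: 3.62
ee_pos: [0.45, 0.0043, 0.2505]
eef_rot: [0.004, 0.707, -0.004, 0.707]
wrist_force: [0.2, 0.6, -0.4]
finger_gap: 0.0937
```

```bash
python3 - <<'E'
from h import *
st=go([.5,-.155,.15],np.pi/2)
c=cam("wrist",st)
p,d=manip.capture("wrist"); cv2.imwrite("pics/w1.png",p); np.save("w1.npy",d)
hz=dict(plate_handle=.07-.0,base=0,case=0,keeper_knob=.072,keeper_hinge=.072,foot_cone=0.016,foot_groove=.016,foot_flat=.016,seat_cone=.025,seat_groove=.025,seat_flat=.025)
hz["plate_handle"]=.054
for k,z in hz.items():
    for r in manip.mark_of("wrist",k)[:4]:
        print(k,round(r["score"],2),np.round(r["location"]),px2w(c,*r["location"],z=z).round(4))
print(np.median(d),manip.get_state()["time"])
E
```

```text
t 3.62 tcp [0.45   0.0043 0.2505] toolx [ 0.  0. -1.] jaw yaw 1.56 z [ 1.   -0.01  0.  ] q [-0.12 -0.14  1.51  0.    1.78 -1.68] gap 0.0937 F [ 0.2  0.6 -0.4]
shift units [ 3.35  -5.294  1.722]
roll units (sign: +roll about down = -yaw) -0.105
plate_handle 0.96 [170.  88.] [ 0.3332 -0.1704  0.054 ]
plate_handle 0.82 [199. 213.] [ 0.4893 -0.1539  0.054 ]
plate_handle 0.73 [ 84. 218.] [ 0.4954 -0.3084  0.054 ]
base 0.83 [407. 220.] [0.5203 0.142  0.    ]
case 0.66 [212. 211.] [ 0.504  -0.1571  0.    ]
foot_cone 0.9 [114. 196.] [ 0.4743 -0.2895  0.016 ]
foot_cone 0.77 [235. 190.] [ 0.4666 -0.1134  0.016 ]
foot_cone 0.59 [158. 112.] [ 0.3594 -0.2084  0.016 ]
foot_groove 0.74 [202. 102.] [ 0.3472 -0.1478  0.016 ]
foot_groove 0.62 [186. 184.] [ 0.4583 -0.184   0.016 ]
foot_groove 0.56 [ 80. 206.] [ 0.489  -0.3428  0.016 ]
foot_flat 0.79 [168.  60.] [ 0.295  -0.1862  0.016 ]
foot_flat 0.7 [117. 239.] [ 0.5417 -0.2988  0.016 ]
foot_flat 0.6 [211. 239.] [ 0.5431 -0.1565  0.016 ]
seat_cone 0.97 [442. 215.] [0.505 0.184 0.025]
seat_groove 0.58 [387. 203.] [0.4859 0.1044 0.025 ]
seat_flat 0.93 [397. 257.] [0.571  0.1233 0.025 ]
0.40481988 4.2167
```

View pics/w1.png

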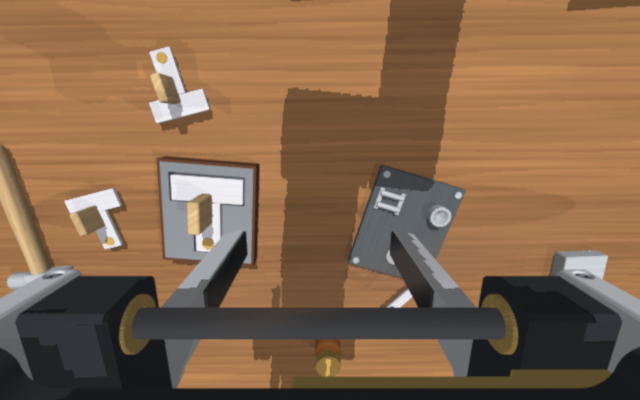

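The view shows the case on the left, with the large T's stem pointing down-image along +x and a slight yaw. The base is on the right, yawed about -0.23 rad. The keeper is partly hidden by the finger. I'll fit the plate and base from depth.

```bash
cat >> h.py <<'E'
def rect(P,m):
    q=P[m][:,:2].astype(np.float32); (c,s,a)=cv2.minAreaRect((q*1000)); 
    return np.round(c,1),np.round(s,1),round(a,2),len(q),np.round(q.mean(0)*1000,1)
E
python3 - <<'E'
from h import *
st=manip.get_state(); c=cam("wrist",st); d=np.load("w1.npy"); p=cv2.imread("pics/w1.png"); P=cloud(c,d)
def near(x,y,r): return (np.hypot(P[...,0]-x,P[...,1]-y)<r)&(d>.1)
Z=P[...,2]
n=near(.5,-.155,.105)
print("table z",np.median(Z[110:150,300:340]))
print("handle top",rect(P,near(.49,-.154,.04)&(Z>.07)&(Z<.085)),np.median(Z[near(.49,-.154,.04)&(Z>.07)&(Z<.085)]))
print("case",rect(P,n&(Z>.015)&(Z<.04)))
w=(p.min(2)>190)
print("plate white",rect(P,n&w&(Z>.02)&(Z<.04)),np.median(Z[n&w&(Z>.02)&(Z<.04)]))
n=near(.525,.135,.11)
print("slab",rect(P,n&(Z>.007)&(Z<.03)))
print("cone",rect(P,near(.505,.184,.025)&(Z>.018)&(Z<.035)))
print("pins",rect(P,near(.486,.104,.03)&(Z>.016)&(Z<.035)))
# plate yaw from contrast edges of white mask
m=(n*0).astype(bool)
E
```

```text
table z -2.8824758959167845e-05
handle top (array([ 488.9, -151.4]), array([16.1, 43.4]), 85.16, 488, array([ 487.7, -149.9], dtype=float32)) 0.07848977903916568
case (array([ 500.6, -153.9]), array([137.2, 153.2]), 84.9, 7720, array([ 488.2, -154.5], dtype=float32))
plate white (array([ 503., -153.]), array([ 99.2, 114.4]), 85.22, 2009, array([ 474.2, -149.1], dtype=float32)) 0.02886973356581766
slab (array([527.8, 136.1]), array([130.4, 159.6]), 73.14, 7018, array([511.3, 132.5], dtype=float32))
cone (array([506.2, 182.2]), array([29.7, 28.7]), 60.53, 335, array([506.1, 181.8], dtype=float32))
pins (array([484.4, 109.4]), array([37.8, 31.3]), 73.33, 336, array([483.9, 109.5], dtype=float32))
```

Request:
jog_arm(
  commands=[
    [0.4,-0.9,0.25,0,0.8],
    [0.8,-0.9,0.25,0,0.6],
    [0.8,-0.9,0.25,0,0.6],
    [0.8,-0.9,0.25,0,0.6],
    [0.8,-0.9,0.25,0,0.6],
    [0.8,-0.68,0.11,0,0.6],
    [0,0,0,0.75,0.6],
    [0,0,0,0,0.6],
    [0,0,0,0,0.6],
  ],
)

```text
time: 4.97
ee_pos: [0.4896, -0.1514, 0.1184]
eef_rot: [0.029, 0.707, -0.029, 0.706]
wrist_force: [0.2, 0.5, -0.0]
finger_gap: 0.0564
```

```bash
python3 - <<'E'
from h import *
st=go([.489,-.1515,.0355],1.485)
c=cam("wrist",st)
p,d=manip.capture("wrist"); cv2.imwrite("pics/w2.png",p)
P=cloud(c,d);Z=P[...,2]
n=(np.hypot(P[...,0]-.49,P[...,1]+.152)<.035)&(d>.1)&(Z>.073)&(Z<.084)
print(rect(P,n))
E
```

```text
t 4.97 tcp [ 0.4896 -0.1514  0.1184] toolx [-0.  0. -1.] jaw yaw 1.489 z [ 0.997 -0.082 -0.   ] q [-0.41  0.04  1.6   0.    1.51 -1.9 ] gap 0.0564 F [ 0.2  0.5 -0. ]
shift units [ 2.765 -0.006 -0.021]
roll units (sign: +roll about down = -yaw) 0.042
(array([ 488.5, -152.2]), array([16. , 42.8]), 84.92, 1060, array([ 487.1, -152.1], dtype=float32))
```

View pics/w2.png

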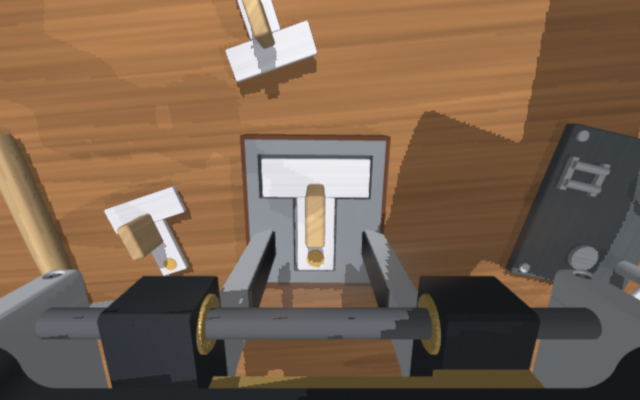

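The fingers straddle the handle (column 316, rows 185–260) and are aligned with it. Descend and grip.

Request:
jog_arm(
  commands=[
    [0.7,0,-0.02,0,0.6],
    [0.7,0,0,0,0.6],
    [0.7,0,0,0,0.6],
    [0.66,-0.01,0,0,0.6],
    [0,0,0,0,0.6],
    [0,0,0,0,0],
    [0,0,0,0,0],
    [0,0,0,0,0],
    [0,0,0,0,0],
    [0,0,0,0,0],
    [0,0,0,0,0],
    [0,0,0,0,0],
  ],
  squeeze=35,
)

```text
time: 6.02
ee_pos: [0.4895, -0.1523, 0.0366]
eef_rot: [0.029, 0.706, -0.03, 0.707]
wrist_force: [0.2, -1.7, 2.0]
finger_gap: 0.016
```

Request:
jog_arm(
  commands=[
    [-0.1,0,0,0,0],
    [-0.2,0,0,0,0],
    [-0.3,0,0,0,0],
    [-0.4,0,0,0,0],
    [-0.6,0,0,0,0],
    [-0.6,0,0,0,0],
    [-0.6,0,0,0,0],
    [-0.4,0,0,0,0],
    [0,0,0,0,0],
    [0,0,0,0,0],
  ],
)

```text
time: 6.85
ee_pos: [0.4894, -0.1515, 0.1326]
eef_rot: [0.029, 0.706, -0.029, 0.707]
wrist_force: [-0.2, 0.6, -4.2]
finger_gap: 0.0163
```

```bash
python3 - <<'E'
from h import *
st=go([.5202,.1384,.11],np.pi/2-.292)
E
```

```text
t 6.85 tcp [ 0.4894 -0.1515  0.1326] toolx [ 0.002 -0.    -1.   ] jaw yaw 1.488 z [ 0.997 -0.082  0.002] q [-0.41  0.03  1.58  0.    1.53 -1.9 ] gap 0.0163 F [-0.2  0.6 -4.2]
shift units [0.752 9.716 0.225]
roll units (sign: +roll about down = -yaw) 2.095
```

Request:
jog_arm(
  commands=[
    [0,0.3,0,0,0],
    [0,0.6,0,0,0],
    [0,0.9,0.1,0,0],
    [0,1,0.1,0,0],
    [0,1,0.02,0,0],
    [0,1,0,0,0],
    [0,1,0,0,0],
    [0,1,0,0,0],
    [0,1,0,0,0],
    [0,0.9,0,0,0],
    [0,0.7,0,0,0],
    [0,0.32,0,0,0],
  ],
)

```text
time: 7.85
ee_pos: [0.5181, 0.1418, 0.1297]
eef_rot: [0.029, 0.708, -0.028, 0.705]
wrist_force: [0.3, -0.4, -4.9]
finger_gap: 0.0159
```

Request:
jog_arm(
  commands=[
    [0,0,0,0.3,0],
    [0,0,0,0.7,0],
    [0,0,0,0.7,0],
    [0,0,0,0.4,0],
    [0,0,0,0,0],
    [0,0,0,0,0],
    [0,0,0,0,0],
  ],
)

```text
time: 8.43
ee_pos: [0.5192, 0.1382, 0.131]
eef_rot: [0.103, 0.7, -0.103, 0.699]
wrist_force: [0.2, 0.4, -4.0]
finger_gap: 0.0159
```

```bash
python3 - <<'E'
from h import *
st=go([.5202,.1384,.09],np.pi/2-.292)
c=cam("wrist",st)
p,d=manip.capture("wrist"); cv2.imwrite("pics/w3.png",p); np.save("w3.npy",d)
P=cloud(c,d);Z=P[...,2]; r=np.hypot(P[...,0]-.52,P[...,1]-.138); w=p.min(2)>150
m=(r<.09)&(Z>.115)&(Z<.135)&(d>.1)
print("plate top",np.median(Z[m]),rect(P,m))
m=(r<.04)&(Z>.16)&(Z<.18)&(d>.1); print("handle top",rect(P,m) if m.any() else 0)
m=(r<.12)&(Z>.007)&(Z<.03)&(d>.1); print("slab",rect(P,m))
E
```

```text
t 8.43 tcp [0.5192 0.1382 0.131 ] toolx [-0.001 -0.    -1.   ] jaw yaw 1.279 z [ 0.958 -0.288 -0.001] q [ 0.15  0.09  1.52 -0.    1.54 -1.12] gap 0.0159 F [ 0.2  0.4 -4. ]
shift units [1.366 0.017 0.032]
roll units (sign: +roll about down = -yaw) -0.003
plate top 0.12336956762533713 (array([523.6, 138.7]), array([100. ,  97.9]), 73.21, 7882, array([493. , 147.9], dtype=float32))
handle top (array([516.4, 137.6]), array([37. , 43.7]), 50.41, 3253, array([513.9, 141.6], dtype=float32))
slab (array([528.5, 136. ]), array([130.3, 159.4]), 73.04, 7388, array([495.2, 142.7], dtype=float32))
```

View pics/w3.png

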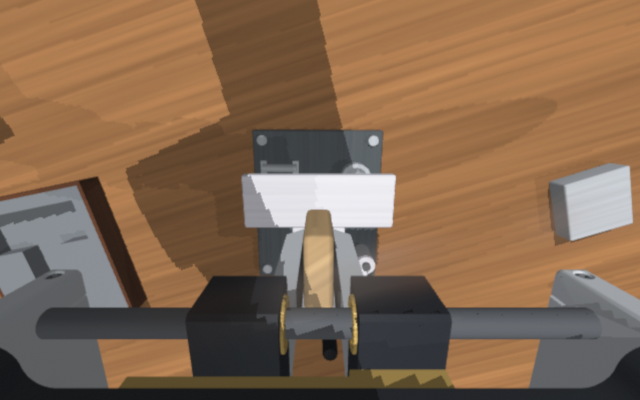

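```bash
python3 - <<'E'
from h import *
st=go(None); c=cam("wrist",st); P=cloud(c,np.load("w3.npy"))*1000
a=-.294; o=np.array([520.5,138.35]); x=np.array([np.cos(a),np.sin(a)]); y=np.array([-x[1],x[0]])
q=P[...,:2]-o; X=q@x; Y=q@y; Z=P[...,2]
m=(abs(X+26)<30)&(abs(Y)<60)&(Z>118)&(Z<128); 
print("cross x",np.percentile(X[m],[0.3,1]),"y",np.percentile(Y[m],[.2,.5,1,99,99.5,99.8]))
print(cv2.minAreaRect(np.stack([X[m&(X<-10)],Y[m&(X<-10)]],1).astype(np.float32)))
print("tilt z at y+-40",[np.median(Z[m&(abs(Y-s)<8)&(X<-15)]) for s in(-40,40)], "x",[np.median(Z[m&(abs(X-s)<4)]) for s in(-38,-14)])
print("tcp in base",(st["ee_pos"][:2]*1000-o)@x,(st["ee_pos"][:2]*1000-o)@y)
E
```

```text
t 8.48 tcp [0.5193 0.1383 0.1312] toolx [-0.001 -0.    -1.   ] jaw yaw 1.278 z [ 0.958 -0.288 -0.001] q [ 0.15  0.09  1.52  0.    1.54 -1.12] gap 0.0159 F [ 0.4 -0.5 -4.6]
cross x [-45.81394306 -45.73211989] y [-48.24200222 -47.89650814 -47.41813417  49.97417519  50.50623184
  50.75424117]
((-27.981706619262695, 1.3513450622558594), (35.84920883178711, 99.95823669433594), 0.045661311596632004)
tilt z at y+-40 [np.float64(123.63774834340086), np.float64(123.57082080196729)] x [np.float64(123.62467987042893), np.float64(123.5723418410745)]
tcp in base -1.1029407624463043 -0.4194296115177018
```

Request:
jog_arm(
  commands=[
    [0.2,-0.03,0.06,0.02,0],
    [0.4,0,0,0,0],
    [0.5,0,0,0,0],
    [0.5,0,0,0,0],
    [0.4,0,0,0,0],
    [0.3,0,0,0,0],
    [0.15,0,0,0,0],
    [0,0,0,0,0],
    [0,0,0,0,0],
    [0,0,0,0,0],
  ],
)

```text
time: 9.32
ee_pos: [0.5219, 0.1372, 0.0592]
eef_rot: [0.104, 0.699, -0.104, 0.7]
wrist_force: [0.7, -0.1, -4.4]
finger_gap: 0.0161
```

```bash
cat > fit.py <<'E'
from h import *
import sys
st=go(None); c=cam("wrist",st); p,d=manip.capture("wrist"); cv2.imwrite(f"pics/{sys.argv[1]}.png",p); np.save(sys.argv[1]+".npy",d)
P=cloud(c,d)*1000; o0=np.array([520.5,138.35]); Z=P[...,2]
r=np.hypot(P[...,0]-520,P[...,1]-138)
s=rect(P/1000,(r<120)&(Z>7)&(Z<25)&(d>.1)); print("slab",s)
a=-.294; x=np.array([np.cos(a),np.sin(a)]); y=np.array([-x[1],x[0]])
q=P[...,:2]-o0; X=q@x; Y=q@y
zt=(st["ee_pos"][2]+.0174-.025)*1000
m=(abs(X+26)<30)&(abs(Y)<60)&(abs(Z-zt)<5)&(d>.1)
print(zt,np.median(Z[m]),cv2.minAreaRect(np.stack([X[m&(X<-12)],Y[m&(X<-12)]],1).astype(np.float32)))
print("z at y-40,+40",[np.median(Z[m&(abs(Y-s)<8)&(X<-15)]) for s in(-40,40)],"x -38,-14",[np.median(Z[m&(abs(X-s)<4)]) for s in(-38,-14)])
print("tcp in base",(st["ee_pos"][:2]*1000-o0)@x,(st["ee_pos"][:2]*1000-o0)@y)
n=(np.hypot(X+26,Y-38)<22)&(Z>18)&(Z<27)&(d>.1); 
if n.sum()>5: print("cone vis",rect(np.dstack([X,Y,Z])/1000,n))
E
python3 fit.py w4
```

```text
t 9.32 tcp [0.5219 0.1372 0.0592] toolx [ 0.002  0.    -1.   ] jaw yaw 1.276 z [ 0.957 -0.291  0.002] q [ 0.15  0.14  1.61  0.    1.39 -1.12] gap 0.0161 F [ 0.7 -0.1 -4.4]
slab (array([511.5, 141.2]), array([130.5, 122.7]), 73.15, 12146, array([495.1, 144.9], dtype=float32))
51.57240965826679 51.469134953354335 ((-27.565860748291016, 1.1065177917480469), (31.1025390625, 100.29158782958984), 0.022790180519223213)
z at y-40,+40 [np.float64(51.476484488294545), np.float64(51.545698791543956)] x -38,-14 [np.float64(51.49186759823042), np.float64(51.511690467176905)]
tcp in base 1.6838371161305892 -0.642644607825446
cone vis (array([-39.4,  37.2]), array([ 1.1, 11. ]), 1.47, 20, array([-39.5,  36.9], dtype=float32))
```

View pics/w4.png

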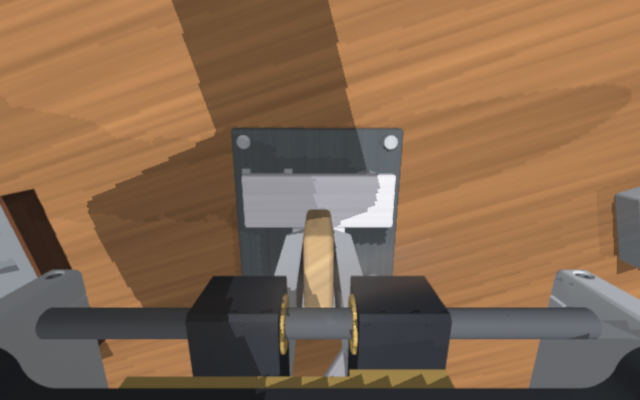

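Request:
jog_arm(
  commands=[
    [0.1,-0.04,0,0,0],
    [0.1,0,0,0,0],
    [0.1,0,0,0,0],
    [0.05,0,0,0,0],
    [0.03,0,0,0,0],
    [0.02,0,0,0,0],
    [0,0,0,0,0],
    [0,0,0,0,0],
    [0,0,0,0,0],
  ],
)

```text
time: 10.12
ee_pos: [0.5208, 0.136, 0.0463]
eef_rot: [0.104, 0.699, -0.104, 0.7]
wrist_force: [-0.9, 0.3, -3.0]
finger_gap: 0.016
```

Request:
jog_arm(
  commands=[
    [0.02,0,0,0,0],
    [0.02,0,0,0,0],
    [0,0,0,0,0],
    [0,0,0,0,0],
  ],
)

```text
time: 10.45
ee_pos: [0.5212, 0.1362, 0.0456]
eef_rot: [0.104, 0.699, -0.104, 0.7]
wrist_force: [0.4, 0.5, -0.5]
finger_gap: 0.0159
```

```bash
python3 fit.py w5
```

```text
t 10.45 tcp [0.5212 0.1362 0.0456] toolx [ 0.001  0.001 -1.   ] jaw yaw 1.276 z [ 0.957 -0.291  0.001] q [ 0.15  0.15  1.63  0.    1.36 -1.13] gap 0.0159 F [ 0.4  0.5 -0.5]
slab (array([507.6, 142.4]), array([130.4, 115.4]), 72.99, 13462, array([494. , 146.4], dtype=float32))
37.97497572756215 37.87691015195485 ((-27.7476806640625, -0.21068954467773438), (100.06221008300781, 31.45109748840332), 89.98725891113281)
z at y-40,+40 [np.float64(37.845428460058464), np.float64(37.937259691480456)] x -38,-14 [np.float64(37.904200533610506), np.float64(37.9238223042732)]
tcp in base 1.3413313856662457 -1.8460908784180212
```

The plate top is at 37.9 mm (38 expected), level, with the weight off the wrist. Release and back off.

Request:
jog_arm(
  commands=[
    [0,0,0,0,0.1],
    [0,0,0,0,0.18],
    [0,0,0,0,0.25],
    [0,0,0,0,0.35],
    [0,0,0,0,0.45],
    [0,0,0,0,0.5],
  ],
  squeeze=10,
)

```text
time: 11.0
ee_pos: [0.5208, 0.1359, 0.045]
eef_rot: [0.104, 0.699, -0.104, 0.699]
wrist_force: [0.6, -0.4, -0.6]
finger_gap: 0.0397
```

Request:
jog_arm(
  commands=[
    [-0.3,0,0,0,0.5],
    [-0.6,0,0,0,0.5],
    [-1,0,0,0,0.5],
    [-1,0,0,0,0.5],
    [-1,0,0,0,0.5],
    [-0.8,0,-0.5,0,0.5],
    [0,0,-1,0,0.5],
    [0,0,-1,0,0.5],
    [0,0,0,0,0.5],
    [0,0,0,0,0.5],
  ],
)

```text
time: 11.83
ee_pos: [0.4485, 0.1581, 0.1871]
eef_rot: [0.104, 0.699, -0.103, 0.7]
wrist_force: [-0.3, 0.3, 1.1]
finger_gap: 0.0469
```

```bash
python3 - <<'E'
from h import *
st=go(None); c=cam("wrist",st); p,d=manip.capture("wrist"); cv2.imwrite("pics/w6.png",p); np.save("w6.npy",d)
P=cloud(c,d)*1000; o0=np.array([520.5,138.35]); Z=P[...,2]
a=-.294; x=np.array([np.cos(a),np.sin(a)]); y=np.array([-x[1],x[0]])
q=P[...,:2]-o0; X=q@x; Y=q@y; B=np.dstack([X,Y,Z])/1000; ok=d>.1
m=ok&(abs(Z-38)<4)&(X>-60)&(X<75)&(abs(Y)<60)&~((Y>15)&(X>0))
print("plate",rect(B,m))
A=np.c_[X[m],Y[m],np.ones(m.sum())]; k=np.linalg.lstsq(A,Z[m],rcond=None)[0]; print("plane",k)
m=ok&(Z>66)&(Z<95)&(abs(X)<40)&(abs(Y)<30); print("handle",rect(B,m&(Z>85)))
m=ok&(Z>75)&(Z<95)&(X>60)&(X<170)&(abs(Y)<90); print("knob",m.sum(),rect(B,m) if m.sum()>3 else 0)
m=ok&(Z>44)&(Z<52)&(X>48)&(X<170)&(abs(Y)<90); print("arm",m.sum(),rect(B,m) if m.sum()>3 else 0)
for k,z in dict(keeper_knob=.072,keeper_hinge=.072).items():
    for r in manip.mark_of("wrist",k)[:2]:
        w=px2w(c,*r["location"],z=z)[:2]*1000-o0; print(k,r["score"],r["location"],w@x,w@y)
E
```

```text
t 11.83 tcp [0.4485 0.1581 0.1871] toolx [ 0.002  0.    -1.   ] jaw yaw 1.277 z [ 0.957 -0.289  0.002] q [ 0.22 -0.08  1.57 -0.    1.64 -1.06] gap 0.0469 F [-0.3  0.3  1.1]
plate (array([12.5,  0.2]), array([113. ,  98.8]), 0.24, 2935, array([-10.3,  -0.4], dtype=float32))
plane [5.25468091e-03 2.54905682e-03 3.78827176e+01]
handle (array([ 0.1, -0.3]), array([15.7, 43.3]), 88.57, 544, array([-0.7, -0.2], dtype=float32))
knob 184 (array([125.3,  12.4]), array([14.4, 13.6]), 44.13, 184, array([122.9,  12.1], dtype=float32))
arm 272 (array([89.6, 32.3]), array([18.8, 91. ]), 64.08, 272, array([71.7, 38.7], dtype=float32))
keeper_knob 0.56 [328.3, 358.8] 126.57521796303293 12.23629151555938
keeper_hinge 0.63 [362.6, 310.6] 58.9061013419301 51.12506310797666
```

View pics/w6.png

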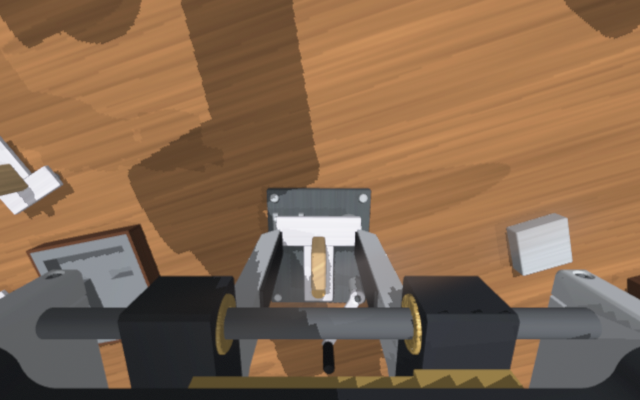

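The plate is seated: centred within about 0.3 mm and level. The knob is at base (125, 12), so the keeper angle is about 1.10 rad. Next I'll straddle the knob with the jaws along its travel.

Request:
jog_arm(
  commands=[
    [0,0.03,0.6,0,0.4],
    [0,0.1,1,0,0.4],
    [0,0.1,1,0,0.4],
    [0,0.1,1,0,0.4],
    [0,0.1,1,0,0.4],
    [0,0,1,0,0.4],
    [0,0,0.7,0,0.4],
    [0,0,0.36,0,0.4],
    [0,0,0,0.95,0.4],
    [0,0,0,0.95,0.4],
    [0,0,0,0.95,0.4],
    [0,0,0,0.95,0.4],
  ],
)

```text
time: 12.98
ee_pos: [0.6449, 0.1111, 0.1847]
eef_rot: [0.236, 0.667, -0.236, 0.666]
wrist_force: [0.9, 0.3, -0.0]
finger_gap: 0.0375
```

Request:
jog_arm(
  commands=[
    [0.5,0,0,0.95,0.4],
    [0.8,0,0,0,0.4],
    [0.8,0,0,0,0.4],
    [0.4,0,0,0,0.4],
    [0,0,0,0,0.4],
    [0,0,0,0,0.4],
  ],
)

```text
time: 13.48
ee_pos: [0.6439, 0.1116, 0.1099]
eef_rot: [0.265, 0.656, -0.266, 0.655]
wrist_force: [-0.8, -0.1, 0.5]
finger_gap: 0.0376
```

```bash
python3 - <<'E'
from h import *
a=-.294; o=np.array([.5205,.13835]); x=np.array([np.cos(a),np.sin(a)]); y=np.array([-x[1],x[0]])
k=o+.1253*x+.0109*y
st=go([*k,.058],1.1-.294); c=cam("wrist",st); p,d=manip.capture("wrist"); cv2.imwrite("pics/w7.png",p)
P=cloud(c,d); q=P[...,:2]-o; X=q@x;Y=q@y;Z=P[...,2]
m=(d>.1)&(Z>.07)&(Z<.093)&(np.hypot(X-.125,Y-.012)<.025); print("knob base",m.sum(),rect(np.dstack([X,Y,Z]),m) if m.sum()>3 else 0)
e=st["ee_pos"][:2]-o; print("tcp base",e@x,e@y)
E
```

```text
t 13.48 tcp [0.6439 0.1116 0.1099] toolx [-0.002 -0.    -1.   ] jaw yaw 0.8 z [ 0.718 -0.696 -0.001] q [ 0.08  0.35  1.24  0.    1.55 -0.72] gap 0.0376 F [-0.8 -0.1  0.5]
shift units [ 1.73   0.015 -0.025]
roll units (sign: +roll about down = -yaw) -0.055
knob base 372 (array([125.8,  12.4]), array([13.4, 13.2]), 20.54, 372, array([124.4,  13.1], dtype=float32))
tcp base 0.12587057199915325 0.0101991666893603
```

View pics/w7.png

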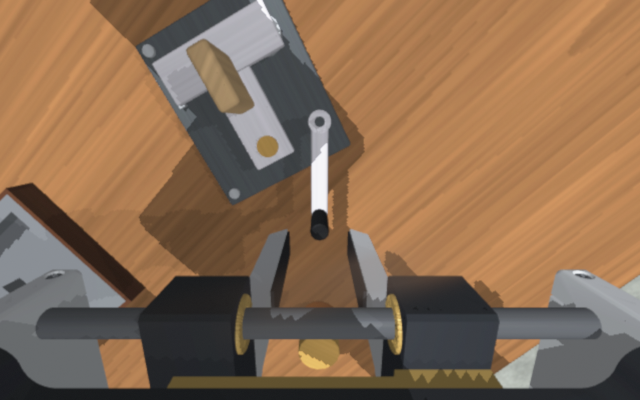

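Request:
jog_arm(
  commands=[
    [0.5,0,0,0,0.4],
    [0.6,0,0,0,0.4],
    [0.5,0,0,0,0.35],
    [0.13,0,0,0,0.25],
    [0,0,0,0,0.21],
    [0,0,0,0,0.21],
    [0,0,0,0,0.21],
  ],
)

```text
time: 14.12
ee_pos: [0.6453, 0.1122, 0.0614]
eef_rot: [0.266, 0.654, -0.265, 0.657]
wrist_force: [0.4, -0.4, -0.6]
finger_gap: 0.0198
```

Request:
jog_arm(
  commands=[
    [0,-0.13,-0.003,0.5,0.21],
    [0,-0.13,-0.003,0.5,0.21],
    [0,-0.13,-0.003,0.5,0.21],
    [0,-0.13,-0.003,0.5,0.21],
    [0,-0.13,-0.003,0.5,0.21],
    [0,-0.13,-0.003,0.5,0.21],
    [0,-0.13,-0.003,0.5,0.21],
    [0,-0.13,-0.003,0.5,0.21],
    [0,-0.13,-0.003,0.5,0.21],
    [0,-0.13,-0.003,0.5,0.21],
  ],
)

```text
time: 14.95
ee_pos: [0.6125, 0.0919, 0.0612]
eef_rot: [0.421, 0.568, -0.419, 0.57]
wrist_force: [0.5, 0.2, -0.8]
finger_gap: 0.0199
```

```bash
cat > k.py <<'E'
from h import *
a=-.294; o=np.array([.5205,.13835]); x=np.array([np.cos(a),np.sin(a)]); y=np.array([-x[1],x[0]])
st=go(None); c=cam("wrist",st); p,d=manip.capture("wrist"); cv2.imwrite(f"pics/k{st['time']:.1f}.png",p)
e=(st["ee_pos"][:2]-o)*1000; e=np.array([e@x,e@y]); v=e-[56,46.8]
print("tcp base",e,"r",np.hypot(*v),"theta",np.arctan2(v[0],-v[1]))
P=cloud(c,d); q=P[...,:2]-o; X=q@x;Y=q@y;Z=P[...,2]
m=(d>.1)&(Z>.08)&(Z<.093)&(np.hypot(X-e[0]/1e3,Y-e[1]/1e3)<.03)&(p.max(2)<60)
if m.sum()>5:
    s=rect(np.dstack([X,Y,Z]),m); v=s[0]-[56,48]; print("knob",s,"theta",np.arctan2(v[0],-v[1]))
m=(d>.1)&(Z>.044)&(Z<.052)&(X<.15)&(X>.03)&(abs(Y)<.07)
if m.sum()>20: print("arm",rect(np.dstack([X,Y,Z]),m))
E
python3 k.py
```

```text
t 14.95 tcp [0.6125 0.0919 0.0612] toolx [ 0.004  0.001 -1.   ] jaw yaw 0.299 z [ 0.294 -0.956  0.001] q [ 0.06  0.3   1.41  0.    1.43 -0.24] gap 0.0199 F [ 0.5  0.2 -0.8]
tcp base [101.50806542 -17.79737504] r 79.01775041435701 theta 0.6137315935520902
knob (array([ 99.9, -15.4]), array([21.8, 14.9]), 34.05, 575, array([101.7, -13.4], dtype=float32)) theta 0.6056266778752692
arm (array([77. , 19.8]), array([17.1, 86.4]), 35.27, 2601, array([75.5, 23.1], dtype=float32))
```

Request:
jog_arm(
  commands=[
    [0,-0.13,-0.006,0.5,0.21],
    [0,-0.13,-0.006,0.5,0.21],
    [0,-0.13,-0.006,0.5,0.21],
    [0,-0.13,-0.006,0.5,0.21],
    [0,-0.13,-0.006,0.5,0.21],
    [0,-0.13,-0.006,0.5,0.21],
    [0,-0.13,-0.003,0.5,0.21],
    [0,-0.13,-0.003,0.5,0.21],
    [0,-0.13,-0.003,0.5,0.21],
    [0,-0.13,-0.003,0.5,0.21],
    [0,-0.1,-0.003,0.4,0.21],
  ],
)

```text
time: 15.92
ee_pos: [0.5708, 0.0907, 0.061]
eef_rot: [0.557, 0.435, -0.555, 0.437]
wrist_force: [2.0, -0.5, 1.1]
finger_gap: 0.0199
```

Request:
jog_arm(
  commands=[
    [0,-0.05,0,0.2,0.21],
    [0,-0.05,0,0.2,0.21],
    [0,0,0,0,0.21],
  ],
)

```text
time: 16.17
ee_pos: [0.5672, 0.0918, 0.0601]
eef_rot: [0.565, 0.425, -0.564, 0.426]
wrist_force: [0.6, -0.7, 0.3]
finger_gap: 0.0195
```

```bash
python3 k.py
```

```text
t 16.17 tcp [0.5672 0.0918 0.0601] toolx [ 0.002  0.    -1.   ] jaw yaw -0.279 z [-0.275 -0.961 -0.001] q [0.06 0.21 1.52 0.   1.41 0.34] gap 0.0195 F [ 0.6 -0.7  0.3]
tcp base [ 58.20024551 -30.99865624] r 77.82976290396397 theta 0.028273742595349927
knob (array([ 57.4, -28.6]), array([22.1, 15.6]), 0.25, 593, array([ 60. , -27.9], dtype=float32)) theta 0.018274727753027353
arm (array([58.4, 13.5]), array([17.6, 85.8]), 1.58, 2631, array([58.7, 17. ], dtype=float32))
```

Nearly closed, so I'll creep on until the stop force shows.

Request:
jog_arm(
  commands=[
    [0,-0.05,0,0,0.21],
    [0,-0.05,0,0,0.21],
    [0,-0.03,0,0,0.21],
    [0,0,0,0,0.21],
  ],
)

```text
time: 16.55
ee_pos: [0.5637, 0.0925, 0.0592]
eef_rot: [0.565, 0.425, -0.564, 0.426]
wrist_force: [4.8, -0.8, -1.6]
finger_gap: 0.02
```

Request:
jog_arm(
  commands=[
    [0,-0.05,0,0,0.21],
    [0,-0.03,0,0,0.21],
    [0,0,0,0,0.21],
  ],
)

```text
time: 16.8
ee_pos: [0.5636, 0.0926, 0.0593]
eef_rot: [0.567, 0.424, -0.563, 0.427]
wrist_force: [10.1, -1.9, -4.9]
finger_gap: 0.02
```

```bash
python3 k.py
```

```text
t 16.8 tcp [0.5636 0.0926 0.0593] toolx [ 0.007 -0.001 -1.   ] jaw yaw -0.279 z [-0.276 -0.961 -0.001] q [ 0.06  0.2   1.54 -0.    1.4   0.34] gap 0.02 F [10.1 -1.9 -4.9]
tcp base [ 54.4935184  -31.30353362] r 78.11806098087817 theta -0.019285872872914667
knob (array([ 53.5, -29.2]), array([22. , 15.9]), 0.79, 602, array([ 56.2, -27.9], dtype=float32)) theta -0.03237210679491159
arm (array([57.9, 13. ]), array([17.5, 87.3]), 0.47, 2660, array([57.2, 17.1], dtype=float32))
```

The keeper is at its stop: force rose to 10 N with no more motion. Back off, open slightly and retreat upward.

Request:
jog_arm(
  commands=[
    [0,0.05,0,0,0.21],
    [0,0.08,0,0,0.25],
    [0,0,0,0,0.33],
    [0,0,0,0,0.35],
    [-0.3,0,0,0,0.35],
    [-0.6,0,0,0,0.35],
    [-1,0,0,0,0.35],
    [-1,0,0,0,0.35],
    [-1,0,0,0,0.35],
    [-0.6,0,0,0,0.35],
    [0,0,0,0,0.35],
    [0,0,0,0,0.35],
  ],
)

```text
time: 17.85
ee_pos: [0.5646, 0.0925, 0.1955]
eef_rot: [0.565, 0.425, -0.564, 0.426]
wrist_force: [0.3, -1.1, 0.5]
finger_gap: 0.0327
```

Request:
jog_arm(
  commands=[
    [0,0,-0.5,0,0.4],
    [0,0,-1,0,0.4],
    [0,0,-1,0,0.4],
    [0,0,-1,0,0.4],
    [0,0,-0.7,0,0.4],
    [0,0,0,0,0.4],
    [0,0,0,0,0.4],
    [0,0,0,0,0.4],
  ],
)

```text
time: 18.52
ee_pos: [0.5981, 0.2133, 0.192]
eef_rot: [-0.563, -0.426, 0.566, -0.425]
wrist_force: [-0.1, -0.6, 0.0]
finger_gap: 0.0379
```

```bash
python3 - <<'E'
from h import *
a=-.294; o=np.array([.5205,.13835]); x=np.array([np.cos(a),np.sin(a)]); y=np.array([-x[1],x[0]])
st=go(None)
for n in ("wrist","scene","side"):
    c=cam(n,st); p,d=manip.capture(n); cv2.imwrite(f"pics/f_{n}.png",p)
    P=cloud(c,d); q=P[...,:2]-o; X=q@x;Y=q@y;Z=P[...,2]; B=np.dstack([X,Y,Z]); ok=d>.1
    for l,m in dict(knob=(Z>.075)&(Z<.095)&(X>.04)&(X<.09)&(Y<0)&(Y>-.06),arm=(Z>.044)&(Z<.052)&(X<.15)&(X>.03)&(abs(Y)<.07),
      handle=(Z>.082)&(Z<.093)&(abs(X)<.035)&(abs(Y)<.02),plate=(abs(Z-.038)<.003)&(X<.03)&(X>-.06)&(abs(Y)<.06)).items():
        m=m&ok
        if m.sum()>8: print(n,l,rect(B,m),np.median(Z[m]).round(4))
    for k,z in dict(jar_mid=.027,block_mid=.011,hammer_mid=.01).items():
        r=manip.mark_of(n,k)[:1]
        if r: print(n,k,r[0]["score"],px2w(c,*r[0]["location"],z=z).round(3))
cv2.imwrite("pics/fin.png",cv2.resize(cv2.imread("pics/f_scene.png")[190:290,270:450],(720,400)))
E
```

```text
t 18.52 tcp [0.5981 0.2133 0.192 ] toolx [-0.004 -0.001 -1.   ] jaw yaw -0.279 z [-0.275 -0.961  0.002] q [ 0.25  0.28  1.17 -0.    1.69  0.53] gap 0.0379 F [-0.1 -0.6  0. ]
wrist knob (array([ 57.1, -25. ]), array([12.6,  5.7]), 4.68, 85, array([ 57.2, -24.6], dtype=float32)) 0.0824
wrist arm (array([58.1, 13.4]), array([16.5, 87.7]), 0.48, 757, array([57.7, 16.5], dtype=float32)) 0.0479
wrist handle (array([19.2,  0.3]), array([15.4,  8.5]), 88.79, 110, array([19.6,  1.1], dtype=float32)) 0.0872
wrist plate (array([-6.6, 16.7]), array([71.4, 68. ]), 0.03, 1193, array([-20. ,  21.7], dtype=float32)) 0.0377
wrist jar_mid 0.65 [0.747 0.021 0.027]
wrist block_mid 0.59 [0.606 0.41  0.011]
scene knob (array([ 59.9, -31.3]), array([13.8, 11.2]), 57.01, 27, array([ 60.3, -30.2], dtype=float32)) 0.0838
scene arm (array([57.8, 12. ]), array([90.2, 18.4]), 88.79, 127, array([59.4, 14.1], dtype=float32)) 0.0472
scene handle (array([15.3, -2.2]), array([16.3, 17.9]), 74.83, 28, array([16.9, -1. ], dtype=float32)) 0.086
scene plate (array([-6.2,  0.9]), array([70.9, 99.1]), 0.44, 221, array([-13.4,  15.7], dtype=float32)) 0.0373
scene jar_mid 0.7 [0.749 0.022 0.027]
scene block_mid 0.92 [0.61  0.407 0.011]
scene hammer_mid 0.81 [ 0.51  -0.443  0.01 ]
side knob (array([ 57.9, -34. ]), array([ 9.7, 13.6]), 9.37, 20, array([ 57.7, -34.5], dtype=float32)) 0.0856
side arm (array([56.9,  6.1]), array([87.2, 14.3]), 89.28, 47, array([58.4, 18.1], dtype=float32)) 0.0477
side handle (array([ 0.9, -3.3]), array([39.8, 21.6]), 11.26, 52, array([ 1.1, -4.6], dtype=float32)) 0.0863
side plate (array([-6.5, -6.2]), array([96.9, 72.6]), 88.23, 168, array([-17.3, -15.1], dtype=float32)) 0.0375
side jar_mid 0.73 [0.74  0.025 0.027]
side block_mid 0.49 [0.612 0.417 0.011]
side hammer_mid 0.97 [ 0.508 -0.439  0.01 ]
```

View pics/f_wrist.png

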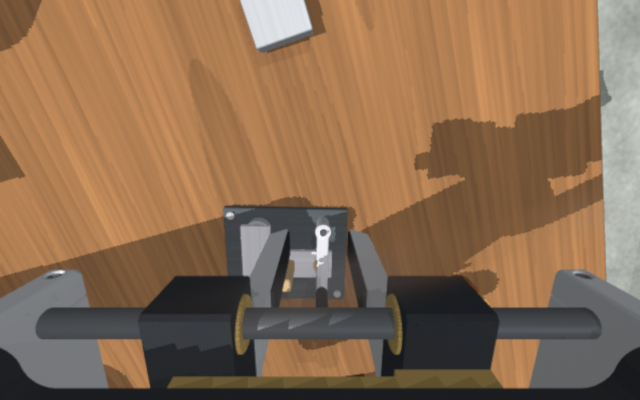

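```bash
python3 -c "
from workcell import manip
print(manip.job_done())"
```

```text
the job is handed in; nothing more can be done
None
```

I lifted the large T plate out of its case by the handle, set it on the base and let go. I then swung the keeper across the stem to its stop, backed the arm clear and handed the job in at about 19 s.

- **Plate:** right after release its top was level at 37.9 mm (38 expected). The handle centre was within about 0.3 mm of the base origin and the yaw was square to the base. In the final pictures, after the keeper was closed, the top read 37.3–37.7 mm in all three cameras.
- **Keeper:** the push force rose to about 10 N with no further motion. After I let go, the arm lay within about 0.5° of closed in the wrist view and about 1° in the two coarser room views.
- **Bystanders:** the jar, block and hammer are within about 1 cm of their first readings, which is camera noise. The wrist camera did not report the hammer in the last look.
- **Disagreement:** the wrist camera and the arm's own position readings differed by about 1.5 mm sideways. I placed the plate by the camera's plate-to-base measurement, and the seat height confirmed it.

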